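# Unstack the bench pile into its fitted trays

## Task

Four things have been left in a pile on the bench: a folding magnifier on a bar of wax on a round steel disc on a flat card box. Take the pile apart one thing at a time from the top down, and lay each in the fitted wooden tray whose recess has its outline (the magnifier in the smallest recess, the wax in the small oblong one, the disc in the round one, the card box in the large oblong one), flat on the floor of the recess, the oblong things turned lengthwise with it. Leave the black ring cone and the leather tube where they stand.

Things in the scene. Friction and masses are not known exactly. Their poses are not given: they have to be found in the camera images.
- magnifier: Folding magnifier with pale cover plates and a black middle, 25 (x) x 30 (y) x 13 mm high, lying on top of the pile (on the wax). Origin: centre of the underside; z up. Grip it across x (25 mm) or y (30 mm).
- wax_bar: Yellow-brown bar of wax, 30 (x) x 46 (y) x 19 mm high, second from the top, lying on the steel disc. Origin: centre of the underside; z up. Grip it across x.
- steel_disc: Dark round steel disc, 52 mm diameter, 12 mm thick, about 0.2 kg, third from the top, lying flat on the card box. Origin: centre of the underside; z up. Grip it across its rim in any direction.
- card_box: Flat blue closed card box, 50 (x) x 70 (y) x 22 mm high, at the bottom of the pile. Origin: centre of the underside; z up. Grip it across x.
- loupe_tray: Fixed light wooden tray with a grey felt-lined recess in its top, 57 (x) x 62 (y) mm outside and 7 mm high; the recess is 41 (x) x 46 (y) mm and 3 mm deep (its floor 4 mm above the underside, the rim round it 7 mm). It belongs to the magnifier. Origin: centre of the underside, on the bench; z up.
- wax_tray: Fixed light wooden tray with a grey felt-lined recess in its top, 61 (x) x 77 (y) mm outside and 7 mm high; the recess is 45 (x) x 61 (y) mm and 3 mm deep (its floor 4 mm above the underside, the rim round it 7 mm). It belongs to the wax bar. Origin: centre of the underside, on the bench; z up; the bar's y axis lies along its y axis, either way round.
- disc_tray: Fixed light wooden tray with a grey felt-lined recess in its top, 84 x 84 mm outside and 7 mm high; the recess is round, 68 mm diameter and 3 mm deep (its floor 4 mm above the underside, the rim round it 7 mm). It belongs to the steel disc. Origin: centre of the underside, on the bench; z up.
- box_tray: Fixed light wooden tray with a grey felt-lined recess in its top, 82 (x) x 102 (y) mm outside and 7 mm high; the recess is 66 (x) x 86 (y) mm and 3 mm deep (its floor 4 mm above the underside, the rim round it 7 mm). It belongs to the card box. Origin: centre of the underside, on the bench; z up; the box's y axis lies along its y axis, either way round.
- black_cone: Black ring cone, a spike on a round foot, 40 mm diameter, 56 mm high, loose, standing among the trays: not to be moved. Origin: centre of the underside.
- leather_tube: Brown leather tube standing on end, 43 x 38 x 34 mm high, loose, standing among the trays: not to be moved. Origin: centre of the underside.
Things that resemble listed ones, but are neither listed nor needed, are in the scene too. Leave any blue or purple look-alike of the magnifier alone.

How it is judged (in metres and radians):
On the way, in this order (a step that is already met when the one before it is completed fails the run):
1. the magnifier lies released in its tray (horizontal distance between magnifier and loupe_tray below 0.013 m and z of magnifier in the frame of loupe_tray between 0.002 and 0.0056 m and angle between magnifier's own z axis and vertical below 0.05 rad and linear speed of magnifier below 0.02 m/s and contact force between the fingers and magnifier below 0.1 N), for 0.2 s.
2. the wax bar lies released in its tray (horizontal distance between wax_bar and wax_tray below 0.013 m and z of wax_bar in the frame of wax_tray between 0.002 and 0.0056 m and angle between wax_bar's own z axis and vertical below 0.05 rad and angle between the x axis of wax_bar and the x axis of wax_tray, either way round below 0.4 rad and linear speed of wax_bar below 0.02 m/s and contact force between the fingers and wax_bar below 0.1 N), for 0.2 s.
3. the steel disc lies released in its tray (horizontal distance between steel_disc and disc_tray below 0.013 m and z of steel_disc in the frame of disc_tray between 0.002 and 0.0056 m and angle between steel_disc's own z axis and vertical below 0.05 rad and linear speed of steel_disc below 0.02 m/s and contact force between the fingers and steel_disc below 0.1 N), for 0.2 s.
4. the card box lies released in its tray (horizontal distance between card_box and box_tray below 0.013 m and z of card_box in the frame of box_tray between 0.002 and 0.0056 m and angle between card_box's own z axis and vertical below 0.05 rad and angle between the x axis of card_box and the x axis of box_tray, either way round below 0.3 rad and linear speed of card_box below 0.02 m/s and contact force between the fingers and card_box below 0.1 N), for 0.2 s.
At the end, for the whole second after the job is handed in: Each thing is released, at rest, flat (0.05 rad) on the floor of its own recess (origin under 5.6 mm above the tray's underside, within 13 mm of its centre), wax within 0.4 rad and card box within 0.3 rad of lengthwise; black cone and leather tube within 30 mm of where they stood (all of step 1 and all of step 2 and all of step 3 and all of step 4 and distance of each of black_cone, leather_tube from where it was at the start of the episode below 0.03 m); the robot touches nothing.
It fails at once if the black cone is moved by more than 30 mm or tipped over (distance of black_cone from where it was at the start of the episode above 0.03 m or angle between black_cone's own z axis and vertical above 0.5 rad).
It fails at once if the leather tube is moved by more than 30 mm or tipped over (distance of leather_tube from where it was at the start of the episode above 0.03 m or angle between leather_tube's own z axis and vertical above 0.5 rad).
It also fails if it takes over 99 s, if anything falls off the work surface, if the arm or the gripper's body presses on something with over 40 N, if the wrist force passes 120 N, or if a joint passes its speed limit or range.

## Robot

A 6-joint arm with a two-finger parallel gripper is mounted at the origin on a cart in front of the work surface, level with it; the furniture and walls round the work are solid. World frame = base frame: x ahead of the robot, y to its left, z up, the work surface at z = 0. Lengths are in mm, angles in rad, forces in N, time in s.
With the tool pointing down it reaches from about 350 to 875 mm from the base axis. Payload 4.2 kg.
Tool frame: the origin (TCP) lies at the very end of the fingers, on their centre line; the grasp point (between the pads) lies 19 mm behind it; z points along the fingers, y is the line along which they close (so a half turn about z gives the same grasp; the last joint's range is limited). The gripper opens to 85 mm and grips with 20 to 120 N. Pads are 22 mm wide; open, the fingers measure 114 mm over their backs; the gripper's body (76 mm by 85 mm) begins 54 mm behind the grasp point. The pads swing forward as they close: fully open they stand 13 mm farther back than shut.
Start: joints at [1.458, 0.385, 0.008, 0, -1.194, -0.259], TCP at [227.025, 582.288, 231.312] pointing down, gripper open.
Joint ranges: [-3.14, 3.14], [-1.21, 2.06], [-1.07, 1.41], [-3.16, 2.05], [-2.99, -0.16], [-3.1, 3.1]. Speed limits (rad/s): [2.79, 2.79, 3.14, 3.14, 3.14, 3.14].

## Interface

Orientations are given as a unit quaternion [x, y, z, w].
In Python, from bench import arm, viewer gives the robot as it stands. The module is installed in compiled form; this text tells all that it offers.
- The arm moves only by the shell command python3 -m jog 'ROWS' [OPENING]. ROWS is rows parted by semicolons, their numbers by spaces, 1 to 10 of them, each of 6 numbers: dx, dy, dz in mm, then a rotation vector rx, ry, rz in rad; each row is the pose to reach, as a shift and turn from the pose commanded when the command began, along the tool's axes at that moment; what a row does not reach only later rows make up. A row lasts 1/10 s, in which the tool goes at most 50 mm and 0.15 rad, less where a joint would pass 70% of its speed; a pose out of reach is approached as far as the arm can. OPENING is the finger opening in mm, set as the command begins (- or left out keeps the last). The fingers move at their own pace and stop on an object; the grip force is fixed at half the most. Time passes only in rows, so rows that do not move let the fingers close. It prints the time, the measured TCP pose, the force, the opening and the grip force at its end.
- arm.read_state(): the state, without advancing time (a new reading comes with each control period).
- viewer.get_image(name): name is "side" or "top" or "wrist"; returns (picture, depth): 480x640x3 uint8, blue, green, red; 480x640 float32, mm along the optical axis (not along the pixel's ray), 0 where there is no reading.
- viewer.get_calibration(name): a dict with "K" (3x3 intrinsics, pixels), "rvec" (rotation vector, rad) and "tvec" (3), from world to camera coordinates, as OpenCV has them. Camera axes: x right, y down, z forward; pixel columns grow to the right and rows downward; lengths in mm; the calibration is good to about 2 mm. A picture is of the moment at which its call begins: read the wrist's pose just before it. get_calibration takes no time and is no camera call; for the wrist camera it gives the pose at the moment of the call.
- arm.job_done(): hands the job in; it is judged then, once.
The state is a dict: "clock": time; "joints": joint angles; "joint_vel": joint speeds; "joint_efforts": joint torques, N m; "position": TCP position; "ee_rot": TCP orientation; "contact_force": force on the tool from outside, world axes, zero at the start; "wrist_torque": the same for the moment, N m; "gripper_width": finger opening in mm; "grasp_force": force on a finger pad.
Only numpy, scipy, OpenCV 4.12 (cv2) and the standard library are available. Lean on these libraries where they do the work, as an engineer would, in place of code of your own. Each camera call takes 0.05 s, during which the arm holds its last target. There are 200 camera calls.

## Working session

There is one attempt and no reset: what is moved stays moved. The work goes in short steps, Python scripts to look and compute and a shell command to move; the robot and the scene stay as the last step left them, time stands still between calls to the robot, and variables do not carry over. Pictures are saved under pics/ and viewed, at most 14 in all, crops included, and the job is handed in when it is done.

```bash
mkdir -p pics; cat > h.py <<'E'
import numpy as np, cv2
from bench import arm, viewer
def cal(n):
    c=viewer.get_calibration(n); R,_=cv2.Rodrigues(np.array(c["rvec"],float)); return np.array(c["K"],float),R,np.array(c["tvec"],float).ravel()
def cloud(n,d,C=None):
    K,R,t=C or cal(n); v,u=np.mgrid[:480,:640]
    p=np.stack([(u-K[0,2])/K[0,0]*d,(v-K[1,2])/K[1,1]*d,d],-1)
    return (p-t)@R
def ray(n,uv,z,C=None):
    K,R,t=C or cal(n); uv=np.atleast_2d(np.array(uv,float))
    r=np.c_[uv,np.ones(len(uv))]@np.linalg.inv(K).T@R; c=-R.T@t
    return c+r*((z-c[2])/r[:,2])[:,None]
E
python3 - <<'E'
from h import *
for n in("top","side","wrist"):
    C=cal(n); im,d=viewer.get_image(n); cv2.imwrite(f"pics/{n}0.png",im); np.savez(f"{n}0.npz",im=im,d=d,K=C[0],R=C[1],t=C[2])
    print(n,-C[1].T@C[2],C[1][2],C[0][0,0])
s=arm.read_state();print(s["position"],s["ee_rot"],s["clock"])
E
```

```text
top [ 500.07358298 -161.02771032  946.89086713] [ 0.06751136  0.01616044 -0.99758762] 528.6047206372149
side [ 215.59217909 -825.77205269  740.81810555] [ 0.32918052  0.67598919 -0.65930175] 618.124571653359
wrist [304.0408968  552.72633128 373.67849933] [-0.29681775  0.11399003 -0.94810627] 416.1124210305326
[226.87655828 581.88661006 230.49417347] [ 9.82761227e-01 -1.84877456e-01 -9.99980790e-05  8.28302377e-04] 0.15
```

View pics/top0.png

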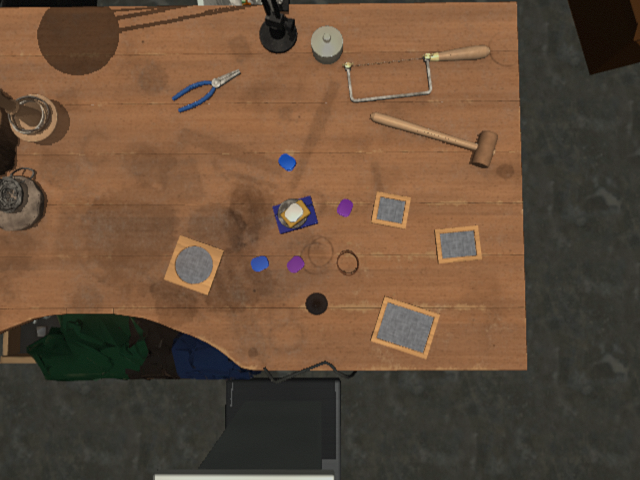

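View pics/side0.png

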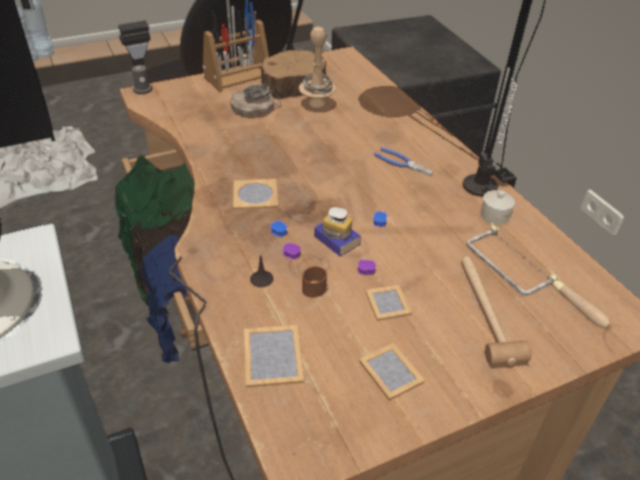

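The magnifier could be confused with the white piece on the pile at (293,212), the blue ones at (287,162) and (260,264), or the purple ones at (345,208) and (296,264). I choose the pale one on top of the pile. In the top view the trays are at (391,210) loupe, (458,244) wax, (194,265) disc and (405,327) box. The tube is at (347,262) and the cone at (316,303).

```bash
cat >> h.py <<'E'
def big(m,c=None,r=40):
    if c is not None:
        k=np.zeros_like(m); cv2.circle(k,c,r,255,-1); m=m&k
    cs,_=cv2.findContours(m,cv2.RETR_EXTERNAL,cv2.CHAIN_APPROX_NONE); return max(cs,key=cv2.contourArea)[:,0]
def rect(P):
    (c,s,a)=cv2.minAreaRect(np.float32(P[:,:2]))
    return np.round(c,1),np.round(s,1),round(a,1)
E
python3 - <<'E'
from h import *
for n,cs in(("top",dict(loupe=(391,210),wax=(458,244),disc=(194,265),box=(405,327))),("side",dict(loupe=(388,302),wax=(392,370),disc=(255,193),box=(273,354)))):
    z=np.load(n+"0.npz"); im=z["im"];C=(z["K"],z["R"],z["t"]);hsv=cv2.cvtColor(im,cv2.COLOR_BGR2HSV)
    grey=cv2.inRange(hsv,(0,0,60),(179,60,200))
    for k,c in cs.items(): print(n,k,rect(ray(n,big(grey,c,45),4,C)))
    P=cloud(n,z["d"].astype(float),C)
    c=(296,214) if n=="top" else (338,228)
    k=np.zeros((480,640),np.uint8);cv2.circle(k,c,36,255,-1)
    for nm,lo,hi in(("mag",57,75),("wax",45,57),("disc",28,40),("box",15,27)):
        m=(k>0)&(P[...,2]>lo)&(P[...,2]<hi)&(z["d"]>0)
        if m.sum()>10: print(n,nm,m.sum(),rect(P[m]),np.median(P[m][:,2]))
    for nm,c,lo,hi in(("tube",(347,262) if n=="top" else (315,282),28,40),("cone",(316,303) if n=="top" else (262,270),3,70)):
        k=np.zeros((480,640),np.uint8);cv2.circle(k,c,20,255,-1);m=(k>0)&(P[...,2]>lo)&(P[...,2]<hi)
        print(n,nm,m.sum(),rect(P[m]) if m.sum()>5 else "")
t=np.load("top0.npz")["im"][170:260,250:370];s=np.load("side0.npz")["im"][195:265,300:380]
cv2.imwrite("pics/crop0.png",np.hstack([cv2.resize(t,(480,360),interpolation=2),cv2.resize(s,(320,360),interpolation=2)]))
E
```

```text
top loupe (array([ 612.4, -264. ]), array([44.5, 39.3]), 79.3)
top wax (array([ 550.2, -382.4]), array([43.4, 59.9]), 4.5)
top disc (array([515.8,  88.5]), array([64.7, 65.2]), 63.6)
top box (array([ 403.9, -286.8]), array([84.9, 64.7]), 71.9)
top mag 231 (array([602.6, -94.2]), array([24. , 29.9]), 44.0) 65.90608779751217
top wax 237 (array([602.4, -96. ]), array([30.8, 45.1]), 37.5) 51.635892233058904
top disc 255 (array([603.9, -88.3]), array([52.1, 47.8]), 35.9) 33.56060686083899
top box 427 (array([604.2, -93.2]), array([50.1, 70. ]), 16.0) 21.24512249302264
top tube 81 (array([ 517.6, -185.7]), array([36.4, 39.7]), 89.7)
top cone 333 (array([ 447.3, -132.4]), array([37.9, 57.3]), 34.7)
side loupe (array([ 614.5, -262.6]), array([44.6, 40.1]), 79.3)
side wax (array([ 552.7, -381.4]), array([44. , 60.2]), 5.1)
side disc (array([517.7,  90.8]), array([63.5, 66.1]), 85.9)
side box (array([ 405.9, -285.7]), array([84.7, 65.1]), 71.9)
side mag 188 (array([600.6, -95.9]), array([26.4, 33.1]), 59.0) 66.81867499592735
side wax 277 (array([602.9, -97. ]), array([34.3, 46.5]), 36.7) 52.42713010795869
side disc 167 (array([ 598.1, -106.2]), array([24.5, 49.5]), 63.0) 33.61610674373571
side box 435 (array([603.8, -95. ]), array([53.2, 73.4]), 16.6) 22.150815552678885
side tube 188 (array([ 517.5, -187.5]), array([42.3, 39.2]), 59.3)
side cone 400 (array([ 451.3, -112.5]), array([86.4, 53.4]), 70.9)
```

View pics/crop0.png

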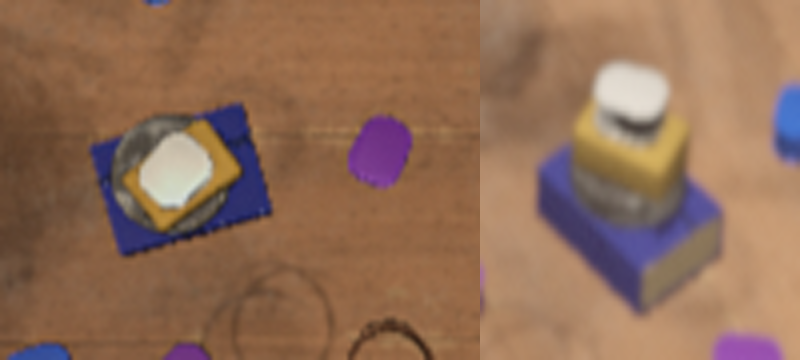

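The crop confirms it: the pale magnifier is on top, at about (175,170) in the crop, with the wax, disc and blue box below. Only solid blue and purple look-alikes are nearby. Next is a motion-calculation helper.

```bash
cat > go.py <<'E'
# prints shift/turn in present tool axes to put TCP at x y z, fingers closing along world direction psi (deg, mod 180)
import sys; from h import *; from scipy.spatial.transform import Rotation as Ro
x,y,z,psi=map(float,sys.argv[1:5]); s=arm.read_state(); R=Ro.from_quat(s["ee_rot"]); p=np.array(s["position"])
yd=R.as_matrix()[:,1]; cur=np.degrees(np.arctan2(yd[1],yd[0]))
ref=np.degrees(np.arctan2(y,x))-180; psi=ref+(psi-ref+90)%180-90
d=(psi-cur+180)%360-180
print(np.round(R.inv().apply(np.array([x,y,z])-p),1),"rz",round(-np.radians(d),3),"cur psi",round(cur,1),"p",p.round(1),"F",np.round(s["contact_force"],1),s["gripper_width"])
E
python3 go.py 601.6 -95 130 44
```

```text
[595.1 494.3 101.4] rz 0.431 cur psi -111.3 p [226.9 581.9 230.5] F [ 0.2 -0.5 -1. ] 85.22802584729301
```

```bash
H='595 494 100 0 0 0.43'; python3 -m jog '50 41 0 0 0 0.04;100 82 0 0 0 0.08;150 123 0 0 0 0.12;200 164 0 0 0 0.16;240 200 0 0 0 0.2;280 232 10 0 0 0.24;320 264 20 0 0 0.28;350 290 30 0 0 0.3;380 315 40 0 0 0.32;410 340 50 0 0 0.34' 50; python3 go.py 601.6 -95 130 44
```

```text
clock: 1.15
position: [468.5, 146.7, 189.7]
ee_rot: [0.937, -0.349, 0.0, -0.0]
contact_force: [0.8, 1.1, -0.3]
gripper_width: 50.2
grasp_force: 0.0
[258.7  96.   59.6] rz 0.091 cur psi -130.8 p [468.5 146.7 189.7] F [ 0.8  1.1 -0.3] 50.24137474873327
```

```bash
python3 -m jog '45 16 6 0 0 0.02;90 32 12 0 0 0.04;130 48 20 0 0 0.06;170 64 30 0 0 0.08;210 80 40 0 0 0.09;240 90 50 0 0 0.09;259 96 59 0 0 0.09;259 96 59 0 0 0.09;259 96 59 0 0 0.09'; python3 go.py 601.6 -95 57.5 44
python3 - <<'E'
from h import *
C=cal("wrist"); im,d=viewer.get_image("wrist"); cv2.imwrite("pics/w1.png",im)
P=cloud("wrist",d.astype(float),C)
for nm,lo,hi in(("mag",60,72),("wax",48,58),("disc",30,38),("box",18,26)):
    m=(P[...,2]>lo)&(P[...,2]<hi)&(d>0)&(np.hypot(P[...,0]-602,P[...,1]+95)<50)
    if m.sum()>10: print(nm,m.sum(),rect(P[m]),np.median(P[m][:,2]))
E
```

```text
clock: 2.05
position: [600.9, -93.6, 130.1]
ee_rot: [0.921, -0.391, -0.001, 0.0]
contact_force: [0.7, 0.4, -0.3]
gripper_width: 49.9
grasp_force: 0.0
[ 1.6  0.4 72.6] rz 0.0 cur psi -136.0 p [600.9 -93.6 130.1] F [ 0.7  0.4 -0.3] 49.90807213623969
mag 2189 (array([604.2, -93. ]), array([24.3, 30.4]), 42.9) 67.71614649332308
wax 1827 (array([604.5, -95.1]), array([30.3, 44.8]), 36.3) 53.575187391228866
disc 1796 (array([609.6, -90.5]), array([52.5, 45.7]), 56.5) 35.42620237032277
box 2600 (array([607.1, -91.8]), array([52.7, 70.6]), 15.6) 23.17455473826318
```

View pics/w1.png

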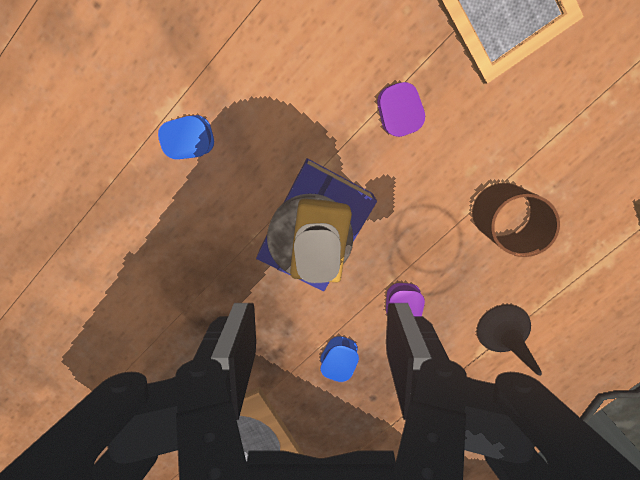

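The wrist view shows the magnifier at (318,250), square between the fingers, with the wax under it. Descending.

```bash
python3 -m jog '1.5 -0.7 15 0 0 0;1.5 -0.7 35 0 0 0;1.5 -0.7 52 0 0 0;1.5 -0.7 63 0 0 0;1.5 -0.7 70 0 0 0;1.5 -0.7 72.5 0 0 0;1.5 -0.7 72.5 0 0 0' ; python3 -m jog '0 0 0 0 0 0;0 0 0 0 0 0;0 0 0 0 0 0;0 0 0 0 0 0;0 0 0 0 0 0;0 0 0 0 0 0' 15;python3 go.py 613.5 -263.3 130 -10.7
```

```text
clock: 2.8
position: [603.1, -93.7, 58.6]
ee_rot: [0.921, -0.39, 0.0, -0.0]
contact_force: [-0.8, 0.7, 0.4]
gripper_width: 50.2
grasp_force: 0.0
clock: 3.4
position: [603.4, -94.1, 59.3]
ee_rot: [0.921, -0.39, 0.001, -0.0]
contact_force: [-1.0, -0.0, 5.4]
gripper_width: 20.4
grasp_force: 58.6
[128.7 110.4 -70.6] rz 0.956 cur psi -135.9 p [603.4 -94.1  59.3] F [-1.  -0.   5.4] 20.37076789654653
```

```bash
python3 -m jog '0 0 -10 0 0 0;0 0 -25 0 0 0;0 0 -45 0 0 0;0 0 -70 0 0 0;0 0 -80 0 0 0;0 0 -80 0 0 0;0 0 -80 0 0 0';python3 go.py 613.5 -263.3 100 -10.7
python3 - <<'E'
from h import *
im,d=viewer.get_image("wrist"); im2,_=viewer.get_image("side"); cv2.imwrite("pics/w2.png",np.hstack([im[160:480,120:520],cv2.resize(im2[140:260,270:420],(400,320))]))
E
```

```text
clock: 4.1
position: [602.2, -93.9, 137.4]
ee_rot: [0.921, -0.39, -0.001, 0.0]
contact_force: [0.0, -0.4, -0.4]
gripper_width: 20.4
grasp_force: 58.8
[129.7 109.6  37.3] rz 0.955 cur psi -136.0 p [602.2 -93.9 137.4] F [ 0.  -0.4 -0.4] 20.369907656328714
```

View pics/w2.png

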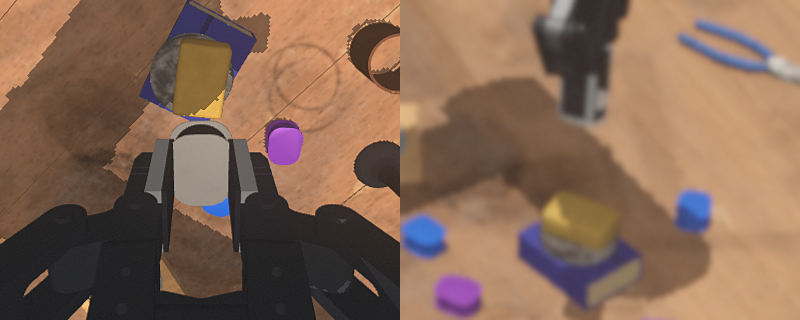

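The magnifier is held flat at (200,170), and the wax, disc and box are undisturbed. Moving to the loupe tray.

```bash
python3 -m jog '15 14 0 0 0 0.13;32 27 0 0 0 0.26;49 41 0 0 0 0.39;65 55 0 0 0 0.52;81 69 0 0 0 0.65;97 83 0 0 0 0.78;115 97 10 0 0 0.9;129.7 109.6 30 0 0 0.955;129.7 109.6 37 0 0 0.955;129.7 109.6 37 0 0 0.955';python3 -m jog '0 0 0 0 0 0';python3 go.py 613.5 -263.3 11 -10.7
```

```text
clock: 5.2
position: [612.6, -263.2, 98.4]
ee_rot: [-0.638, 0.77, 0.002, -0.002]
contact_force: [0.6, 0.5, -1.5]
gripper_width: 20.6
grasp_force: 58.8
clock: 5.3
position: [614.3, -262.8, 101.0]
ee_rot: [-0.639, 0.769, 0.0, -0.0]
contact_force: [-0.0, -0.4, -0.8]
gripper_width: 20.4
grasp_force: 58.8
[ 0.6  0.7 90. ] rz 0.002 cur psi 169.4 p [ 614.3 -262.8  101. ] F [-0.  -0.4 -0.8] 20.37255260100321
```

```bash
python3 -m jog '0.5 0.5 20 0 0 0;0.5 0.5 45 0 0 0;0.5 0.5 65 0 0 0;0.5 0.5 78 0 0 0;0.5 0.5 84 0 0 0;0.5 0.5 87 0 0 0;0.5 0.5 89 0 0 0;0.5 0.5 89 0 0 0;0.5 0.5 89 0 0 0'; python3 go.py 613.5 -263.3 11 -10.7
```

```text
clock: 6.2
position: [614.2, -263.9, 13.1]
ee_rot: [-0.638, 0.77, -0.001, 0.0]
contact_force: [-0.1, 0.3, 0.4]
gripper_width: 20.6
grasp_force: 58.8
[-0.5  0.8  2.1] rz 0.001 cur psi 169.3 p [ 614.2 -263.9   13.1] F [-0.1  0.3  0.4] 20.616913381421423
```

Lower gently until contact.

```bash
python3 -m jog '0 0 1 0 0 0;0 0 1 0 0 0;0 0 1 0 0 0'; python3 -m jog '0 0 1 0 0 0;0 0 1 0 0 0;0 0 1 0 0 0'
```

```text
clock: 6.5
position: [613.7, -263.9, 11.4]
ee_rot: [-0.638, 0.77, -0.0, 0.0]
contact_force: [0.0, -0.7, -0.4]
gripper_width: 20.4
grasp_force: 58.8
clock: 6.8
position: [613.7, -263.8, 10.2]
ee_rot: [-0.638, 0.77, 0.0, -0.0]
contact_force: [0.3, 0.0, -0.6]
gripper_width: 20.3
grasp_force: 58.8
```

```bash
python3 -m jog '0 0 1 0 0 0;0 0 1 0 0 0;0 0 1 0 0 0'
```

```text
clock: 7.1
position: [613.8, -263.8, 9.9]
ee_rot: [-0.638, 0.77, -0.0, 0.0]
contact_force: [-1.3, 0.8, 4.0]
gripper_width: 20.0
grasp_force: 59.1
```

```bash
python3 -m jog '0 0 -0.5 0 0 0;0 0 -0.5 0 0 0;0 0 -0.5 0 0 0;0 0 -0.5 0 0 0;0 0 -5 0 0 0;0 0 -15 0 0 0;0 0 -40 0 0 0;0 0 -80 0 0 0;0 0 -110 0 0 0;0 0 -110 0 0 0' 48;python3 go.py 603 -96.3 100 37
python3 - <<'E'
from h import *
im2,d=viewer.get_image("side");P=cloud("side",d.astype(float)); cv2.imwrite("pics/s2.png",cv2.resize(im2[250:400,300:450],(600,600),interpolation=2))
m=(P[...,2]>11)&(P[...,2]<24)&(np.hypot(P[...,0]-613,P[...,1]+263)<30); print(m.sum(),rect(P[m]),np.median(P[m][:,2]))
im,d=viewer.get_image("top");P=cloud("top",d.astype(float))
m=(P[...,2]>13)&(P[...,2]<24)&(np.hypot(P[...,0]-613,P[...,1]+263)<30); print(m.sum(),rect(P[m]) if m.sum()>5 else "")
for nm,lo,hi in(("wax",45,57),("disc",28,40),("box",15,27)):
    m=(P[...,2]>lo)&(P[...,2]<hi)&(np.hypot(P[...,0]-603,P[...,1]+95)<50)
    if m.sum()>5: print(nm,m.sum(),rect(P[m]))
E
```

```text
clock: 8.1
position: [617.1, -264.9, 126.4]
ee_rot: [-0.639, 0.769, -0.005, 0.003]
contact_force: [0.3, -0.4, 0.3]
gripper_width: 48.1
grasp_force: 0.0
[-163.2   45.2   25.6] rz -0.831 cur psi 169.4 p [ 617.1 -264.9  126.4] F [ 0.3 -0.4  0.3] 48.05394207072206
215 (array([ 615.4, -263.2]), array([36.9, 27.6]), 51.6) 17.736394597776545
83 (array([ 613.9, -255.6]), array([12.5, 21.5]), 87.8)
wax 94 (array([ 603.5, -114. ]), array([14.9, 29.6]), 79.0)
disc 33 (array([ 593.1, -110.7]), array([ 4.9, 29.1]), 43.2)
box 236 (array([ 609.1, -110.6]), array([50. , 33.8]), 15.7)
```

View pics/s2.png

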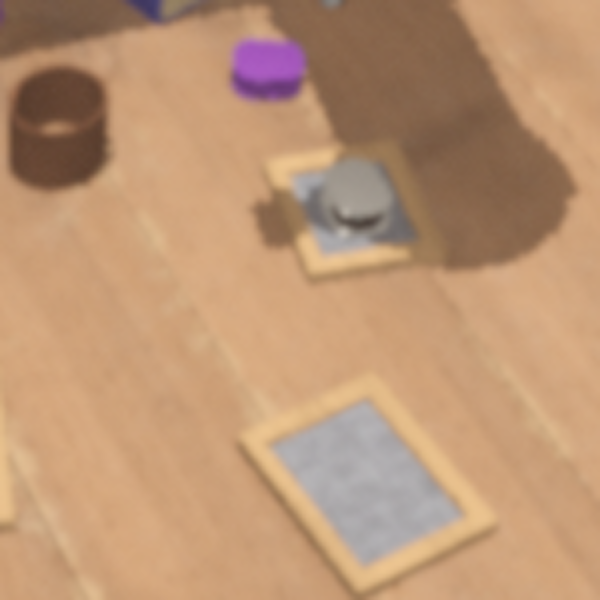

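The magnifier lies flat inside the loupe tray, at about (357,200) in the crop. Back for the wax.

```bash
python3 -m jog '-25 7 0 0 0 -0.14;-50 14 0 0 0 -0.28;-75 21 0 0 0 -0.42;-100 28 0 0 0 -0.56;-125 35 5 0 0 -0.7;-147 41 15 0 0 -0.83;-163 45 22 0 0 -0.83;-163 45 22 0 0 -0.83;-163 45 22 0 0 -0.83' 50;python3 go.py 603.2 -96 43 37
```

```text
clock: 9.1
position: [599.4, -95.2, 96.7]
ee_rot: [0.894, -0.448, -0.001, 0.0]
contact_force: [-0.2, -0.1, -0.3]
gripper_width: 50.1
grasp_force: 0.0
[ 2.9 -2.6 53.7] rz -0.003 cur psi -143.2 p [599.4 -95.2  96.7] F [-0.2 -0.1 -0.3] 50.05170295359267
```

```bash
python3 -m jog '3 -2.5 5 0 0 0;3 -2.5 15 0 0 0;3 -2.5 30 0 0 0;3 -2.5 43 0 0 0;3 -2.5 51 0 0 0;3 -2.5 53.5 0 0 0;3 -2.5 53.5 0 0 0' ; python3 -m jog '0 0 0 0 0 0;0 0 0 0 0 0;0 0 0 0 0 0;0 0 0 0 0 0;0 0 0 0 0 0' 20; python3 -m jog '0 0 -10 0 0 0;0 0 -25 0 0 0;0 0 -45 0 0 0;0 0 -60 0 0 0;0 0 -60 0 0 0;0 0 -60 0 0 0';python3 go.py 551.5 -381.9 80 4.8
python3 - <<'E'
from h import *
im2,d=viewer.get_image("side"); im,d2=viewer.get_image("wrist"); P=cloud("wrist",d2.astype(float))
for nm,lo,hi in(("disc",28,40),("box",15,27)):
    m=(P[...,2]>lo)&(P[...,2]<hi)&(np.hypot(P[...,0]-606,P[...,1]+92)<45)
    if m.sum()>5: print(nm,m.sum(),rect(P[m]))
cv2.imwrite("pics/s3.png",np.hstack([im[160:480,120:520],cv2.resize(im2[140:260,270:420],(400,320))]))
E
```

```text
clock: 9.8
position: [603.3, -96.4, 43.3]
ee_rot: [0.894, -0.447, -0.0, 0.0]
contact_force: [0.4, 0.0, 0.5]
gripper_width: 49.8
grasp_force: 0.0
clock: 10.3
position: [604.1, -96.1, 44.7]
ee_rot: [0.895, -0.447, 0.001, -0.0]
contact_force: [-1.2, 0.7, 4.8]
gripper_width: 28.8
grasp_force: 59.8
clock: 10.9
position: [602.9, -96.1, 103.5]
ee_rot: [0.894, -0.447, -0.0, -0.0]
contact_force: [-0.5, 0.1, -0.3]
gripper_width: 28.4
grasp_force: 59.2
[197.8 212.6  23.4] rz 0.56 cur psi -143.1 p [602.9 -96.1 103.5] F [-0.5  0.1 -0.3] 28.36586679801987
disc 4242 (array([613.1, -92.5]), array([52.3, 37.4]), 61.2)
box 3224 (array([606.8, -91.7]), array([52.1, 71. ]), 15.4)
```

View pics/s3.png

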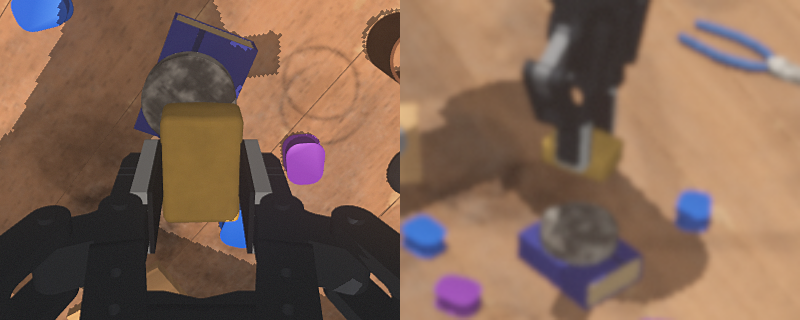

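The wax is held level; the disc stays on the box. Moving to the wax tray.

```bash
python3 -m jog '20 21 0 0 0 0.06;45 48 0 0 0 0.14;72 77 0 0 0 0.22;100 107 0 0 0 0.3;128 137 0 0 0 0.38;156 167 5 0 0 0.46;180 193 15 0 0 0.52;198 212.5 23 0 0 0.56;198 212.5 23 0 0 0.56;198 212.5 23 0 0 0.56';python3 -m jog '0 0 0 0 0 0';python3 go.py 551.5 -381.9 16 4.8
```

```text
clock: 12.0
position: [551.4, -382.3, 79.1]
ee_rot: [0.736, -0.677, -0.001, 0.0]
contact_force: [0.4, 0.6, -0.5]
gripper_width: 28.2
grasp_force: 59.2
clock: 12.1
position: [552.5, -381.3, 80.4]
ee_rot: [0.737, -0.676, -0.0, 0.0]
contact_force: [1.0, 0.7, -1.0]
gripper_width: 28.5
grasp_force: 59.2
[ 0.6  1.  64.4] rz 0.001 cur psi -175.1 p [ 552.5 -381.3   80.4] F [ 1.   0.7 -1. ] 28.464048982416053
```

```bash
python3 -m jog '0.5 0.8 10 0 0 0;0.5 0.8 28 0 0 0;0.5 0.8 43 0 0 0;0.5 0.8 53 0 0 0;0.5 0.8 59 0 0 0;0.5 0.8 62 0 0 0;0.5 0.8 63 0 0 0;0.5 0.8 63 0 0 0;0.5 0.8 63 0 0 0'; python3 -m jog '0 0 1 0 0 0;0 0 1 0 0 0;0 0 1 0 0 0'; python3 -m jog '0 0 1 0 0 0;0 0 1 0 0 0;0 0 1 0 0 0'
```

```text
clock: 13.0
position: [552.0, -382.9, 18.4]
ee_rot: [0.736, -0.677, 0.001, -0.0]
contact_force: [0.3, 0.1, -0.2]
gripper_width: 28.3
grasp_force: 59.2
clock: 13.3
position: [551.6, -382.7, 16.9]
ee_rot: [0.736, -0.677, 0.0, -0.0]
contact_force: [0.2, -0.3, -0.8]
gripper_width: 28.4
grasp_force: 59.2
clock: 13.6
position: [551.6, -382.6, 15.7]
ee_rot: [0.736, -0.677, -0.0, 0.0]
contact_force: [0.3, 0.1, -0.3]
gripper_width: 28.3
grasp_force: 59.2
```

```bash
python3 -m jog '0 0 1 0 0 0;0 0 1 0 0 0;0 0 1 0 0 0'; python3 -m jog '0 0 0.7 0 0 0;0 0 0.7 0 0 0;0 0 0.7 0 0 0'
```

```text
clock: 13.9
position: [551.5, -382.7, 14.7]
ee_rot: [0.736, -0.677, -0.0, 0.0]
contact_force: [-0.4, 0.7, -0.1]
gripper_width: 28.5
grasp_force: 59.2
clock: 14.2
position: [551.6, -382.7, 14.1]
ee_rot: [0.736, -0.677, 0.0, -0.0]
contact_force: [-0.3, 0.1, -0.6]
gripper_width: 28.6
grasp_force: 59.2
```

```bash
python3 -m jog '0 0 0.7 0 0 0;0 0 0.7 0 0 0;0 0 0.7 0 0 0'; python3 -m jog '0 0 0.7 0 0 0;0 0 0.7 0 0 0;0 0 0.7 0 0 0'
```

```text
clock: 14.5
position: [551.7, -382.7, 13.9]
ee_rot: [0.736, -0.677, 0.0, -0.0]
contact_force: [-0.8, 1.3, 3.3]
gripper_width: 28.5
grasp_force: 59.6
clock: 14.8
position: [551.7, -382.7, 13.8]
ee_rot: [0.736, -0.677, 0.0, 0.0]
contact_force: [-2.3, 2.0, 7.3]
gripper_width: 28.3
grasp_force: 60.1
```

```bash
python3 -m jog '0 0 -1 0 0 0;0 0 -1 0 0 0;0 0 -1 0 0 0;0 0 -1 0 0 0;0 0 -6 0 0 0;0 0 -16 0 0 0;0 0 -40 0 0 0;0 0 -80 0 0 0;0 0 -110 0 0 0;0 0 -110 0 0 0' 50
python3 - <<'E'
from h import *
for n in("side","top"):
    im,d=viewer.get_image(n);P=cloud(n,d.astype(float)); 
    if n=="side": cv2.imwrite("pics/s4.png",cv2.resize(im[180:420,230:450],(550,600),interpolation=2))
    for nm,lo,hi,c in(("wax",19,30,(552,-382)),("disc",29.5,40,(603,-95)),("box",16,26,(604,-94))):
        m=(P[...,2]>lo)&(P[...,2]<hi)&(np.hypot(P[...,0]-c[0],P[...,1]-c[1])<48)
        if m.sum()>5: print(n,nm,m.sum(),rect(P[m]),cv2.minEnclosingCircle(np.float32(P[m][:,:2])))
E
python3 go.py 604 -90 100 40
```

```text
clock: 15.8
position: [554.8, -384.4, 129.9]
ee_rot: [0.737, -0.676, 0.006, -0.001]
contact_force: [0.6, 0.1, -0.1]
gripper_width: 50.1
grasp_force: 0.0
side wax 550 (array([ 551.4, -383.6]), array([31. , 46.6]), 3.9) ((551.97607421875, -383.4339294433594), 26.63753318786621)
side disc 504 (array([604.7, -92.6]), array([53.9, 49.8]), 63.5) ((604.48291015625, -92.26421356201172), 27.3261775970459)
side box 403 (array([603.9, -94.7]), array([52.9, 73.5]), 16.7) ((603.0154418945312, -95.87332153320312), 42.096649169921875)
top wax 392 (array([ 550.8, -381.6]), array([29.7, 44.8]), 3.5) ((551.0235595703125, -381.3424072265625), 25.044017791748047)
top disc 699 (array([605.1, -89.5]), array([51.3, 50.6]), 44.8) ((605.2890625, -89.83534240722656), 26.26868438720703)
top box 445 (array([604.3, -93.3]), array([50.3, 69.8]), 16.0) ((603.703125, -93.03533935546875), 42.04378128051758)
[-287.4  -76.2   24.5] rz -0.614 cur psi -175.2 p [ 552.1 -382.8  124.6] F [-0.2  0.7 -0.8] 50.124088757857265
```

View pics/s4.png

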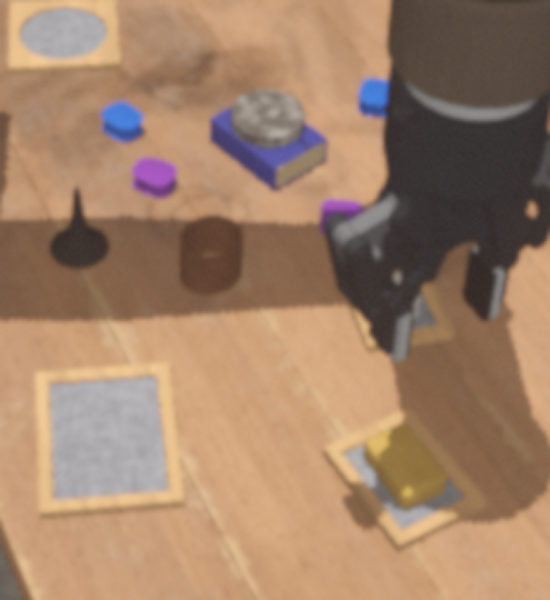

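The wax lies flat in its tray, at (405,465) in the crop. The disc is centred at about (604.6,-90.9), so next is the disc.

```bash
python3 go.py 604.6 -90.9 100 16;python3 -m jog '-30 -8 0 0 0 -0.03;-65 -18 0 0 0 -0.06;-105 -28 0 0 0 -0.09;-145 -39 0 0 0 -0.12;-185 -50 0 0 0 -0.15;-225 -60 0 0 0 -0.18;-260 -70 10 0 0 -0.195;-288 -75.5 20 0 0 -0.195;-288 -75.5 24 0 0 -0.195;-288 -75.5 24 0 0 -0.195' 74;python3 go.py 604.6 -90.9 24.5 16
```

```text
[-286.5  -76.7   24.5] rz -0.195 cur psi -175.2 p [ 552.1 -382.8  124.6] F [-0.2  0.7 -0.8] 50.124088757857265
clock: 16.9
position: [601.6, -88.9, 97.0]
ee_rot: [0.799, -0.601, -0.001, 0.001]
contact_force: [0.8, -0.0, -0.5]
gripper_width: 73.8
grasp_force: 0.0
[ 2.8 -2.6 72.5] rz 0.001 cur psi -163.9 p [601.6 -88.9  97. ] F [ 0.8 -0.  -0.5] 73.82762865157824
```

```bash
python3 -m jog '2 -2 8 0 0 0;2 -2 22 0 0 0;2 -2 40 0 0 0;2 -2 55 0 0 0;2 -2 65 0 0 0;2 -2 71 0 0 0;2 -2 72 0 0 0;2 -2 72 0 0 0' ; python3 -m jog '0 0 0 0 0 0;0 0 0 0 0 0;0 0 0 0 0 0;0 0 0 0 0 0;0 0 0 0 0 0' 42
```

```text
clock: 17.7
position: [605.4, -91.0, 26.8]
ee_rot: [0.799, -0.602, 0.0, -0.0]
contact_force: [-0.6, 0.6, 0.4]
gripper_width: 74.1
grasp_force: 0.0
clock: 18.2
position: [606.0, -90.6, 28.2]
ee_rot: [0.799, -0.602, 0.001, -0.001]
contact_force: [-1.1, 0.5, 6.1]
gripper_width: 48.9
grasp_force: 61.0
```

The grip is a bit high, so I'll regrip lower.

```bash
python3 -m jog '0 0 0 0 0 0;0 0 0 0 0 0;0 0 0 0 0 0;0 0 3 0 0 0;0 0 3 0 0 0;0 0 3 0 0 0' 70; python3 -m jog '0 0 0 0 0 0;0 0 0 0 0 0;0 0 0 0 0 0;0 0 0 0 0 0;0 0 0 0 0 0' 40;  python3 -m jog '0 0 -5 0 0 0;0 0 -15 0 0 0;0 0 -35 0 0 0;0 0 -60 0 0 0;0 0 -75 0 0 0;0 0 -75 0 0 0;0 0 -75 0 0 0'
python3 - <<'E'
from h import *
im2,d=viewer.get_image("side"); im,d2=viewer.get_image("wrist"); P=cloud("wrist",d2.astype(float))
for nm,lo,hi in(("box",15,27),):
    m=(P[...,2]>lo)&(P[...,2]<hi)&(np.hypot(P[...,0]-606,P[...,1]+92)<45)
    if m.sum()>5: print(nm,m.sum(),rect(P[m]))
cv2.imwrite("pics/s5.png",np.hstack([im[160:480,120:520],cv2.resize(im2[140:260,270:420],(400,320))]))
E
python3 go.py 516.8 89.7 90 16
```

```text
clock: 18.8
position: [605.0, -90.8, 23.3]
ee_rot: [0.799, -0.602, -0.0, 0.0]
contact_force: [-0.3, 0.4, -0.3]
gripper_width: 69.6
grasp_force: 0.0
clock: 19.3
position: [605.7, -90.7, 24.3]
ee_rot: [0.799, -0.602, 0.001, -0.0]
contact_force: [-0.9, 0.2, 6.1]
gripper_width: 49.4
grasp_force: 62.1
clock: 20.0
position: [604.5, -90.6, 98.2]
ee_rot: [0.798, -0.602, -0.001, 0.0]
contact_force: [0.2, -0.8, -2.5]
gripper_width: 49.4
grasp_force: 62.5
box 7319 (array([ 608.4, -101.6]), array([50.2, 51.2]), 16.0)
[-197.5   34.2    7.5] rz -0.001 cur psi -164.0 p [604.  -90.7  97.2] F [-0.4  0.3 -2.2] 49.11539403609609
```

View pics/s5.png

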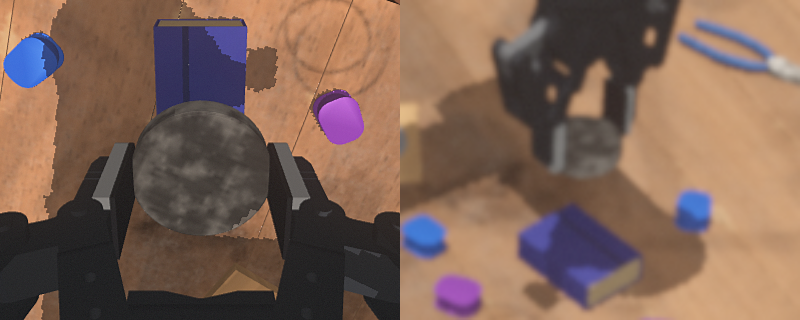

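The disc is held and the box stayed in place. I'll check the disc's tilt by fitting a plane to the wrist depth.

```bash
cat > tilt.py <<'E'
from h import *
im,d=viewer.get_image("wrist"); P=cloud("wrist",d.astype(float)); s=arm.read_state(); p=s["position"]
m=(P[...,2]>p[2]-8)&(P[...,2]<p[2]+30)&(np.hypot(P[...,0]-p[0],P[...,1]-p[1])<19)
Q=P[m]; c=np.median(Q,0)
for _ in range(4):
    A=np.c_[Q[:,:2]-c[:2],np.ones(len(Q))]; k=np.linalg.lstsq(A,Q[:,2],rcond=None)[0]; r=abs(A@k-Q[:,2]); Q=Q[r<max(1,np.percentile(r,80))]
print(m.sum(),len(Q),"slope xy",k.round(3),"TCP z",p[2])
E
python3 tilt.py
```

```text
7485 6973 slope xy [-5.00000e-03  0.00000e+00  1.08347e+02] TCP z 97.14685841278536
```

Flat. Over to the disc tray.

```bash
python3 -m jog '-15 3 0 0 0 0;-40 7 0 0 0 0;-70 12 0 0 0 0;-100 17 0 0 0 0;-130 22 0 0 0 0;-160 28 0 0 0 0;-183 32 0 0 0 0;-197.5 34 7 0 0 0;-197.5 34 7 0 0 0;-197.5 34 7 0 0 0';python3 -m jog '0 0 0 0 0 0;0 0 0 0 0 0';python3 go.py 516.8 89.7 9 16
```

```text
clock: 21.15
position: [517.8, 89.7, 91.0]
ee_rot: [0.799, -0.602, -0.0, 0.001]
contact_force: [0.2, -0.3, -1.6]
gripper_width: 49.9
grasp_force: 62.5
clock: 21.35
position: [518.4, 89.1, 91.5]
ee_rot: [0.798, -0.602, 0.0, 0.0]
contact_force: [0.3, -0.9, -2.0]
gripper_width: 49.6
grasp_force: 62.5
[-1.1  1.4 82.5] rz -0.002 cur psi -164.1 p [518.4  89.1  91.5] F [ 0.3 -0.9 -2. ] 49.58425909678079
```

```bash
python3 - <<'E'
from h import *
# refine disc-tray centre from outer rim (z=7), saved first pictures
for n,c in(("top",(194,265)),("side",(255,193))):
    z=np.load(n+"0.npz"); C=(z["K"],z["R"],z["t"]); hsv=cv2.cvtColor(z["im"],cv2.COLOR_BGR2HSV)
    m=cv2.inRange(hsv,(8,60,170),(30,180,255)); print(n,rect(ray(n,big(m,c,42),7,C)))
E
```

```text
top (array([515.3,  88.7]), array([83.1, 82.1]), 70.5)
side (array([514.1, 108.2]), array([134.9, 156.5]), 48.8)
```

```bash
python3 -m jog '-1 1 12 0 0 0;-1 1 32 0 0 0;-1 1 52 0 0 0;-1 1 67 0 0 0;-1 1 75 0 0 0;-1 1 79 0 0 0;-1 1 80 0 0 0;-1 1 80 0 0 0;-1 1 80 0 0 0'; python3 -m jog '0 0 1.5 0 0 0;0 0 1.5 0 0 0;0 0 1.5 0 0 0'; python3 -m jog '0 0 1 0 0 0;0 0 1 0 0 0;0 0 1 0 0 0'; python3 -m jog '0 0 1 0 0 0;0 0 1 0 0 0;0 0 1 0 0 0'
```

```text
clock: 22.25
position: [517.4, 90.7, 12.4]
ee_rot: [0.799, -0.602, 0.0, -0.001]
contact_force: [0.0, -0.6, -2.2]
gripper_width: 49.2
grasp_force: 62.5
clock: 22.55
position: [516.9, 90.5, 10.3]
ee_rot: [0.799, -0.602, 0.0, -0.0]
contact_force: [-0.0, 0.9, -2.3]
gripper_width: 49.6
grasp_force: 62.5
clock: 22.85
position: [516.8, 90.4, 9.1]
ee_rot: [0.799, -0.602, -0.0, 0.0]
contact_force: [0.4, 0.2, -1.9]
gripper_width: 49.5
grasp_force: 62.5
clock: 23.15
position: [516.8, 90.4, 8.1]
ee_rot: [0.799, -0.602, -0.0, 0.0]
contact_force: [0.2, 0.8, -2.1]
gripper_width: 49.6
grasp_force: 62.5
```

```bash
python3 -m jog '0 0 1 0 0 0;0 0 1 0 0 0;0 0 1 0 0 0'; python3 -m jog '0 0 1 0 0 0;0 0 1 0 0 0;0 0 1 0 0 0'
```

```text
clock: 23.45
position: [516.8, 90.5, 7.1]
ee_rot: [0.799, -0.602, -0.0, 0.0]
contact_force: [-0.8, -0.2, -1.8]
gripper_width: 49.6
grasp_force: 62.5
clock: 23.75
position: [516.8, 90.4, 6.1]
ee_rot: [0.799, -0.602, -0.0, 0.0]
contact_force: [-0.5, -0.4, -2.3]
gripper_width: 49.4
grasp_force: 62.5
```

```bash
python3 -m jog '0 0 0.7 0 0 0;0 0 0.7 0 0 0;0 0 0.7 0 0 0'; python3 -m jog '0 0 0.7 0 0 0;0 0 0.7 0 0 0;0 0 0.7 0 0 0'
```

```text
clock: 24.05
position: [516.9, 90.5, 5.6]
ee_rot: [0.799, -0.602, 0.0, -0.0]
contact_force: [0.2, 0.4, -0.7]
gripper_width: 49.0
grasp_force: 62.7
clock: 24.35
position: [516.9, 90.5, 5.5]
ee_rot: [0.799, -0.602, 0.0, -0.0]
contact_force: [-2.1, 0.5, 6.2]
gripper_width: 49.4
grasp_force: 63.4
```

Contact, so release and look.

```bash
python3 -m jog '0 0 -1 0 0 0;0 0 -1 0 0 0;0 0 -1 0 0 0;0 0 -1 0 0 0;0 0 -6 0 0 0;0 0 -16 0 0 0;0 0 -40 0 0 0;0 0 -80 0 0 0;0 0 -110 0 0 0;0 0 -110 0 0 0' 74
python3 - <<'E'
from h import *
for n in("side","top"):
    im,d=viewer.get_image(n);P=cloud(n,d.astype(float)); 
    if n=="side": cv2.imwrite("pics/s6.png",cv2.resize(im[140:300,190:410],(660,480),interpolation=2))
    for nm,lo,hi,c in(("disc",12,22,(517,90)),("box",16,26,(604,-94))):
        m=(P[...,2]>lo)&(P[...,2]<hi)&(np.hypot(P[...,0]-c[0],P[...,1]-c[1])<48)
        if m.sum()>5: print(n,nm,m.sum(),rect(P[m]),cv2.minEnclosingCircle(np.float32(P[m][:,:2])),np.median(P[m][:,2]))
E
python3 go.py 605 -93.8 80 16
```

```text
clock: 25.35
position: [520.0, 91.7, 120.4]
ee_rot: [0.799, -0.601, 0.003, -0.005]
contact_force: [-0.5, 0.4, 0.7]
gripper_width: 74.1
grasp_force: 0.0
side disc 388 (array([515.9,  89.2]), array([52.2, 53.6]), 17.3) ((515.1564331054688, 89.95331573486328), 28.429874420166016) 16.020070515822614
side box 841 (array([604.8, -94.3]), array([53.8, 74.1]), 15.5) ((602.64453125, -93.74332427978516), 43.53532791137695) 22.594688734537296
top disc 657 (array([515.9,  90.7]), array([51.6, 50.9]), 22.0) ((518.1307373046875, 94.75878143310547), 30.595497131347656) 14.929532126460549
top box 1120 (array([604.2, -93.2]), array([50.2, 70.1]), 16.2) ((603.8739624023438, -92.958251953125), 42.16830062866211) 21.25466826806623
[201.6 -33.7  36.1] rz -0.001 cur psi -164.0 p [517.   90.7 116.1] F [-0.1  0.3 -0.3] 73.88331400025959
```

View pics/s6.png

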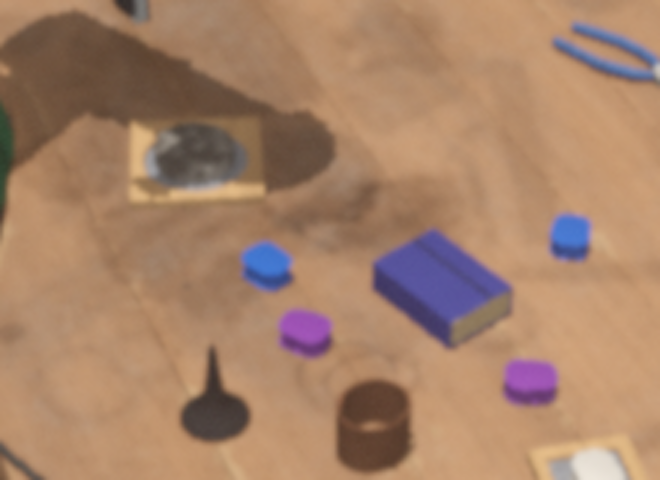

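The disc lies flat in its round recess, at (197,155) in the crop, with its top at z≈16. Now the box.

```bash
python3 -m jog '18 -3 0 0 0 0;45 -8 0 0 0 0;75 -13 0 0 0 0;105 -18 0 0 0 0;135 -23 0 0 0 0;163 -28 5 0 0 0;187 -32 20 0 0 0;201 -33.5 33 0 0 0;201 -33.5 36 0 0 0;201 -33.5 36 0 0 0' 74;python3 -m jog '0 0 0 0 0 0';python3 go.py 604.5 -93.7 6 16
```

```text
clock: 26.45
position: [603.1, -93.4, 77.1]
ee_rot: [0.798, -0.602, -0.001, 0.001]
contact_force: [-0.4, -0.2, 0.5]
gripper_width: 74.2
grasp_force: 0.0
clock: 26.55
position: [604.2, -92.8, 78.8]
ee_rot: [0.799, -0.601, -0.0, 0.0]
contact_force: [0.6, -0.5, 0.7]
gripper_width: 73.9
grasp_force: 0.0
[ 1.  -0.1 72.8] rz 0.001 cur psi -163.9 p [604.2 -92.8  78.8] F [ 0.6 -0.5  0.7] 73.88614202089154
```

```bash
python3 -m jog '1 0 10 0 0 0;1 0 28 0 0 0;1 0 46 0 0 0;1 0 59 0 0 0;1 0 66 0 0 0;1 0 70 0 0 0;1 0 72 0 0 0;1 0 72 0 0 0;1 0 72 0 0 0' ; python3 -m jog '0 0 0 0 0 0;0 0 0 0 0 0;0 0 0 0 0 0;0 0 0 0 0 0;0 0 0 0 0 0' 40;  python3 -m jog '0 0 -5 0 0 0;0 0 -15 0 0 0;0 0 -35 0 0 0;0 0 -60 0 0 0;0 0 -85 0 0 0;0 0 -95 0 0 0;0 0 -95 0 0 0;0 0 -95 0 0 0'; python3 tilt.py; python3 go.py 404.9 -286.3 80 -18.1
```

```text
clock: 27.45
position: [605.1, -94.5, 7.4]
ee_rot: [0.799, -0.602, 0.0, -0.0]
contact_force: [-0.1, -1.2, 0.6]
gripper_width: 74.3
grasp_force: 0.0
clock: 27.95
position: [605.5, -94.4, 7.8]
ee_rot: [0.799, -0.602, 0.001, -0.001]
contact_force: [-0.4, 1.0, 5.7]
gripper_width: 48.7
grasp_force: 63.8
clock: 28.75
position: [603.7, -94.4, 100.7]
ee_rot: [0.798, -0.602, -0.001, 0.0]
contact_force: [0.3, -0.0, -2.4]
gripper_width: 49.0
grasp_force: 63.0
7862 7286 slope xy [-1.00000e-03  1.00000e-03  1.15629e+02] TCP z 100.2321336114761
[129.9 243.6  20.8] rz 0.594 cur psi -164.0 p [603.5 -94.5 100.2] F [-1.  -1.2 -1.6] 48.78942495474434
```

```bash
python3 -m jog '9 17 0 0 0 0.06;24 45 0 0 0 0.14;40 75 0 0 0 0.22;56 105 0 0 0 0.3;72 135 0 0 0 0.38;88 165 0 0 0 0.46;104 195 0 0 0 0.53;119 223 5 0 0 0.59;130 243.5 15 0 0 0.594;130 243.5 20 0 0 0.594';python3 -m jog '0 0 0 0 0 0;0 0 0 0 0 0';python3 go.py 404.9 -286.3 13 -18.1
```

```text
clock: 29.8
position: [402.8, -287.2, 79.7]
ee_rot: [-0.586, 0.81, 0.002, -0.001]
contact_force: [0.1, 0.3, -0.9]
gripper_width: 49.0
grasp_force: 63.0
clock: 30.0
position: [407.0, -286.2, 81.4]
ee_rot: [-0.588, 0.809, 0.0, -0.0]
contact_force: [0.4, -0.3, -1.5]
gripper_width: 49.0
grasp_force: 63.0
[ 0.7  1.9 68.4] rz 0.002 cur psi 162.0 p [ 407.  -286.2   81.4] F [ 0.4 -0.3 -1.5] 48.99145322280499
```

```bash
python3 -m jog '0.5 1 10 0 0 0;0.5 1 28 0 0 0;0.5 1 44 0 0 0;0.5 1 56 0 0 0;0.5 1 63 0 0 0;0.5 1 66 0 0 0;0.5 1 67 0 0 0;0.5 1 67 0 0 0;0.5 1 67 0 0 0'; python3 -m jog '0 0 1 0 0 0;0 0 1 0 0 0;0 0 1 0 0 0'; python3 -m jog '0 0 1 0 0 0;0 0 1 0 0 0;0 0 1 0 0 0'
```

```text
clock: 30.9
position: [405.7, -286.8, 15.3]
ee_rot: [-0.588, 0.809, -0.001, 0.0]
contact_force: [0.5, 0.1, -1.5]
gripper_width: 49.1
grasp_force: 63.0
clock: 31.2
position: [405.3, -286.8, 13.9]
ee_rot: [-0.587, 0.809, -0.0, 0.0]
contact_force: [-0.3, -0.0, -2.6]
gripper_width: 48.8
grasp_force: 63.0
clock: 31.5
position: [405.3, -286.7, 12.7]
ee_rot: [-0.587, 0.809, 0.0, -0.0]
contact_force: [0.0, 0.2, -2.2]
gripper_width: 49.2
grasp_force: 63.0
```

```bash
python3 -m jog '0 0 1 0 0 0;0 0 1 0 0 0;0 0 1 0 0 0'; python3 -m jog '0 0 0.7 0 0 0;0 0 0.7 0 0 0;0 0 0.7 0 0 0'
```

```text
clock: 31.8
position: [405.4, -286.7, 11.8]
ee_rot: [-0.587, 0.809, -0.0, 0.0]
contact_force: [1.2, -0.2, -1.2]
gripper_width: 48.9
grasp_force: 63.0
clock: 32.1
position: [405.4, -286.7, 11.7]
ee_rot: [-0.588, 0.809, -0.0, 0.0]
contact_force: [-1.5, 1.7, 5.7]
gripper_width: 49.2
grasp_force: 63.7
```

```bash
python3 -m jog '0 0 -0.5 0 0 0;0 0 -0.5 0 0 0;0 0 -0.5 0 0 0;0 0 -1 0 0 0;0 0 -6 0 0 0;0 0 -16 0 0 0;0 0 -40 0 0 0;0 0 -80 0 0 0;0 0 -120 0 0 0;0 0 -130 0 0 0' 74; python3 -m jog '0 0 0 0 0 0;0 0 0 0 0 0'
python3 - <<'E'
from h import *
for n in("side","top"):
    im,d=viewer.get_image(n);P=cloud(n,d.astype(float)); 
    if n=="side": cv2.imwrite("pics/s7.png",cv2.resize(im[160:430,210:450],(533,600),interpolation=2))
    for nm,lo,hi,c,r in(("mag",14,24,(613.5,-263.3),28),("wax",19,30,(551.5,-382),38),("disc",12.5,22,(517,90),40),("box",21,32,(405,-286),48),("tube",28,40,(517.5,-186.5),30)):
        m=(P[...,2]>lo)&(P[...,2]<hi)&(np.hypot(P[...,0]-c[0],P[...,1]-c[1])<r)
        if m.sum()>5: print(n,nm,m.sum(),rect(P[m]),np.median(P[m][:,2]))
E
```

```text
clock: 33.1
position: [407.9, -287.9, 146.6]
ee_rot: [-0.588, 0.809, -0.004, 0.003]
contact_force: [1.1, -0.6, -0.2]
gripper_width: 74.1
grasp_force: 0.0
clock: 33.3
position: [404.6, -286.3, 140.6]
ee_rot: [-0.587, 0.809, 0.001, -0.0]
contact_force: [0.2, -0.4, -0.4]
gripper_width: 74.0
grasp_force: 0.0
side mag 197 (array([ 613.7, -265.1]), array([31.2, 24. ]), 77.0) 17.913744779167217
side wax 554 (array([ 551.2, -383.6]), array([31.2, 46. ]), 5.5) 22.478117357798194
side box 1389 (array([ 406.1, -286.3]), array([73.5, 49.9]), 71.8) 26.712348557374394
side tube 140 (array([ 522. , -188.6]), array([43.7, 30.1]), 63.2) 32.416901172139944
top mag 187 (array([ 613. , -263.6]), array([28.5, 23.6]), 89.6) 16.520375068831722
top wax 389 (array([ 550.9, -381.7]), array([30.2, 44.5]), 3.9) 21.335194510564275
top disc 637 (array([515.6,  90.8]), array([51.6, 50.6]), 2.0) 14.855637317851528
top tube 80 (array([ 517.6, -185.7]), array([36.4, 39.7]), 89.6) 32.56805672157608
```

View pics/s7.png

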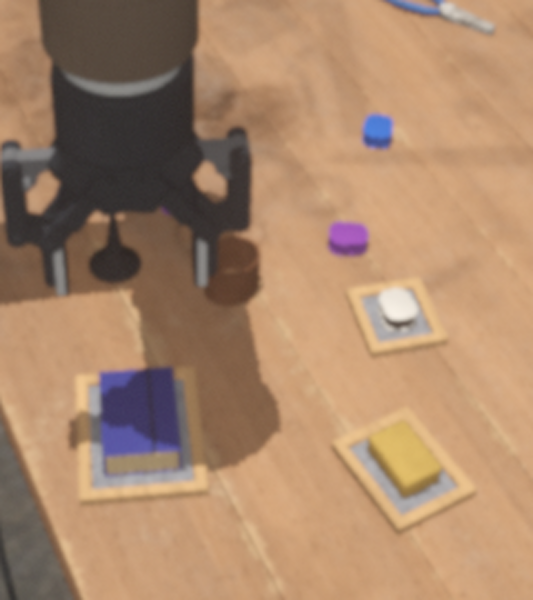

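The box (140,420), wax (405,457) and magnifier (398,310) all lie flat and centred in their trays. The disc reading is also in place, and the cone and tube haven't moved. Handing in.

```bash
python3 -c "from bench import arm; print(arm.job_done())"
```

```text
the job is handed in; nothing more can be done
None
```

The pile is apart and the job is handed in at about 33 s: the final camera checks show all four things flat and centred in their own trays and the cone and tube where they stood, but no verdict came back.

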